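# Set the bench vacuum pump to full vacuum and start it

### The arm

A 6-joint arm with a two-finger parallel gripper is mounted at the origin on the work surface. World frame = base frame: x ahead of the robot, y to its left, z up, the work surface at z = 0. Lengths are in m, angles in degrees, forces in N, time in s.
With the tool pointing down it reaches from about 0.35 to 0.925 m from the base axis. Payload 6.4 kg.
Tool frame: the origin (TCP) lies between the finger pads; the fingertips stand 17 mm ahead of it and the grasp point (between the pads) lies 2 mm behind it (tips_ahead is the distance from the TCP to the fingertips, in m); z points along the fingers, y is the line along which they close (so a half turn about z gives the same grasp; the last joint's range is limited). The gripper opens to 94 mm and grips with 3 to 60 N. Pads are 16 mm wide; open, the fingers measure 119 mm over their backs; the gripper's body (75 mm by 177 mm) begins 78 mm behind the grasp point.
Start: joints at [66.056, 14.043, 89.255, -0, 76.702, -9.975], TCP at [0.157, 0.631, 0.222] pointing down, gripper open.
Joint ranges: [-179.41, 179.41], [-58.25, 129.5], [7.25, 145.43], [-54.29, 234.29], [11.92, 165.04], [-157.13, 157.13]. Speed limits (degrees/s): [147.25, 147.25, 180, 180, 180, 180].

### API

Orientations are given as a 3x3 rotation matrix whose columns are the frame's x, y, z axes.
In Python, from station import read_state, camera, finish_job, tips_ahead gives the robot as it stands. The module is installed in compiled form; this text tells all that it offers.
- The arm moves only by the shell command python3 -m jog 'ROWS' [OPENING]. ROWS is text: rows parted by semicolons, each of 4 numbers parted by spaces: the shift along the tool's x, y, z in mm, then the turn about the tool's z in degrees. In form: tx ty tz twist; .... A call has 1 to 5 rows; each row shifts and turns the commanded pose from where the row before left it, along the tool's axes as they then stand; what a row does not reach is not made up. A row lasts 1/8 s, in which the tool goes at most 62.5 mm and 10.7 degrees, less where a joint would pass 70% of its speed; a pose out of reach is approached as far as the arm can. A call with a gripper value outside its range is refused whole. OPENING is the opening, from -1 (shut) to 1 (fully open), set as the call begins (- or left out, the last holds). The fingers move at their own pace and stop on an object; the grip force is fixed at half the most. Time passes only in rows, so rows that do not move let the fingers close. It gives the time, the measured TCP pose, the force, the opening and the grip force at its end, in the units of the state.
- read_state(): the state, without advancing time (a new reading comes with each control period).
- camera(name): name is "scene" or "top" or "wrist"; returns a dict with "color" (420x560x3 uint8, red, green, blue), "fx", "fy", "cx", "cy" (pixels), "pose" (4x4, takes a point from camera to world coordinates); the wrist camera has in their place "mount" (4x4, takes a point from camera to tool coordinates, whose origin is the TCP and whose axes are the flange's). Camera axes: x right, y up, looking along -z (the intrinsics and any distortion apply to the point x, -y, -z); pixel columns grow to the right and rows downward; lengths in m; the calibration is good to about 2 mm. The wrist camera is an equidistant fisheye: a pixel r from the principal point sees the ray r / f radians off the axis. A picture is of the moment at which its call begins: read the wrist's pose just before it. There is no depth.
- finish_job(): hands the job in; it is judged then, once.
The state is a dict: "clock": time; "joints": joint angles; "qvel": joint speeds; "joint_torque": joint torques, N m; "eef_pos": TCP position; "eef_rot": TCP orientation; "force": force on the tool from outside, world axes, zero at the start; "moment": the same for the moment, N m; "grip_width": finger opening in m; "grip_force": force on a finger pad.
Only numpy, scipy, OpenCV 4.12 (cv2) and the standard library are available. Lean on these libraries where they do the work, as an engineer would, in place of code of your own. Each camera call takes 0.05 s, during which the arm holds its last target. There are 200 camera calls.

### The job

Set the bench vacuum pump to full vacuum and start it: push its T-handled lever from the one-dot end (vent), past the middle click at two dots, all the way to the stop at three dots, and only then press the round start button fully down and let it come back up. Just push and press with the fingertips: do not lift, tip or shove the pump, and leave the glassware and the little jar where they stand.

Things in the scene. Friction and masses are not known exactly. Their poses are not given: they have to be found in the camera images.
- pump: White bench vacuum pump, loose, 4 to 6.5 kg on rubber feet. Origin: centre of its underside. Housing 220 mm (its x) by 300 mm (y), flat top 100 mm above the bench; +x points away from the robot, two metal pump heads stick out 50 mm there, below the top. In its frame the top carries the start button at x -75, y -100 mm and a flush gauge at x 65, y 108 mm.
- slot (a point): Centre of the lever's slot, on the pump's top (pump frame x 20, y 0, z 100 mm), axes as the pump's: a dark slot along y, 82 mm long, in an aluminium plate, the lever standing out of it. Beside it, on the -x side, one, two and three small black dots at y -33, 0 and +33 mm. The top is free for 80 mm or more on both y sides of the slot's middle.
- lever (a joint): Lever angle, rad: 0 leaning 0.45 to the pump's -y side (vent, one dot; starts here), 0.45 upright (middle click, two dots), 0.90 leaning to +y (hard stop, three dots). Pivot line along the pump's x, 70 mm below the slot. A spring detent holds each place: leaving takes 3 to 7 N on the bar; past 0.24 it snaps to the middle, past 0.69 to the far stop, and stays when released.
- lever_bar (a point): Centre of the lever's black crossbar (the T), a round bar 18 mm thick and 52 mm long that lies along the pump's x axis, 122 mm from the pivot: 140 mm above the bench at either end of its travel and 152 mm upright; it travels 106 mm along the pump's y. Below it a flat steel stem 16 mm wide (x), 6 mm thick.
- start_top (a point): Centre of the top face of the round start button, 28 mm across, pale metal in a dark metal collar on the pump's top; 122 mm above the bench when up; pressed straight down.
- start (a joint): Travel of the start button, m: 0 up, 0.006 fully down (about 5 N); it springs back up.
- flask: Bystander: conical filter flask of glass, 84 mm across the foot, 128 mm tall, side nozzle near the neck; origin at the centre of its foot.
- bottle: Bystander: capped reagent bottle, 64 mm across, 140 mm tall; origin at the centre of its foot.
- beaker: Bystander: open glass beaker, 72 mm across, 90 mm tall; origin at the centre of its foot.
- jar: Bystander: small closed jar, 36 mm across, 45 mm tall, standing loose on the pump's top in the rear (+x) corner on the -y side; origin at the centre of its foot.

How it is judged:
By the outcome, as a careful person would: the job done as asked, in the order asked, and still so for the second after the job is handed in, with the robot touching nothing.
It also fails if it takes over 45 s, if anything falls off the work surface, if the arm or the gripper's body presses on something with over 40 N, if the wrist force passes 120 N, or if a joint passes its speed limit or range.

## Working session

There is one attempt and no reset: what is moved stays moved. The work goes in short steps, Python scripts to look and compute and a shell command to move; the robot and the scene stay as the last step left them, time stands still between calls to the robot, and variables do not carry over. Pictures are saved under pics/ and viewed, at most 10 in all, crops included, and the job is handed in when it is done.

```bash
mkdir -p pics; python3 - <<'E'
from station import *
import cv2,numpy as np
for n in("top","scene"):
    c=camera(n);cv2.imwrite(f"pics/{n}1.png",cv2.resize(c["color"][:,:,::-1],(800,600),interpolation=cv2.INTER_CUBIC))
    print(n,c["fx"],c["fy"],c["cx"],c["cy"],c.keys());print(c["pose"].round(3))
s=read_state();print(s["eef_pos"],s["eef_rot"],tips_ahead,s["clock"],s["grip_width"])
E
```

```text
top 398.6231503900123 398.6231503900123 275.08874944081174 216.5918329836766 dict_keys(['color', 'fx', 'fy', 'cx', 'cy', 'pose'])
[[ 0.002  0.996 -0.091  0.474]
 [-1.     0.003  0.007  0.072]
 [ 0.007  0.091  0.996  1.039]
 [ 0.     0.     0.     1.   ]]
scene 429.34490362610387 429.34490362610387 283.0623100140877 213.44420088227622 dict_keys(['color', 'fx', 'fy', 'cx', 'cy', 'pose'])
[[ 0.741 -0.581  0.336  0.893]
 [ 0.671  0.634 -0.384 -0.35 ]
 [ 0.01   0.51   0.86   1.009]
 [ 0.     0.     0.     1.   ]]
[0.15669924 0.63031855 0.22148016] [[-9.70440469e-01  2.41339688e-01 -6.72120156e-04]
 [ 2.41340466e-01  9.70439256e-01 -1.55873965e-03]
 [ 2.76066044e-04 -1.67487382e-03 -9.99998559e-01]] 0.017 0.1 0.09393729457419953
```

View pics/top1.png

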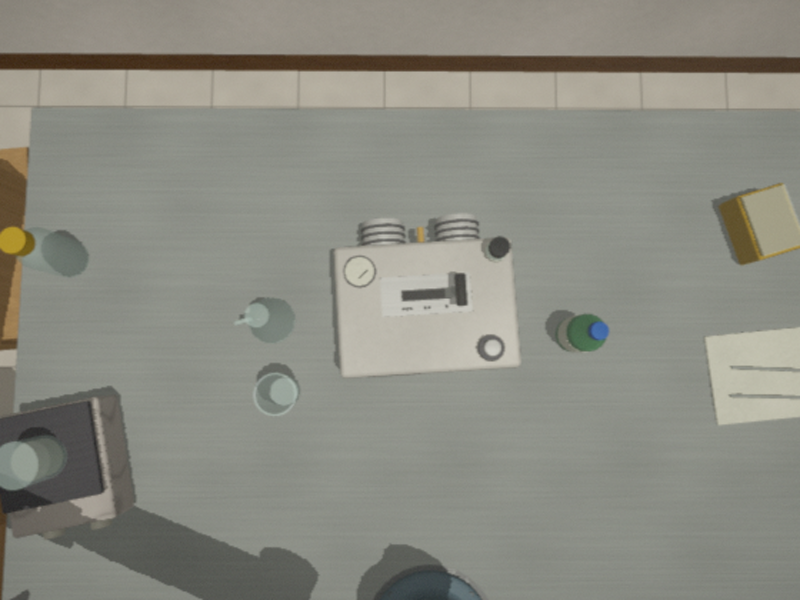

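View pics/scene1.png

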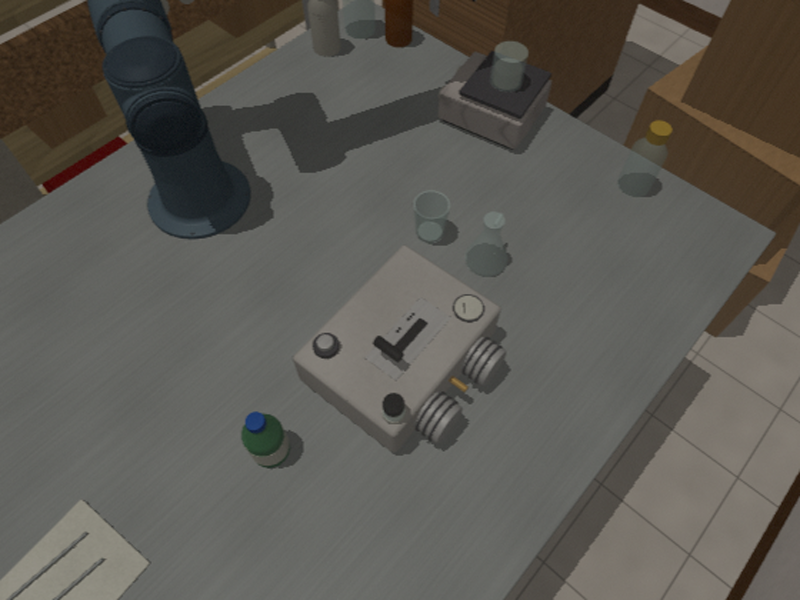

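The top picture shows the pump's top with corners at (333,248), (512,240), (520,366) and (341,376). The button is at (491,347), the bar at (460,289), the gauge at (359,271) and the jar at (498,247). The scene view agrees: the lever is at the one-dot end, the flask and beaker stand on the +y side, and the bottle on the -y side.

```bash
cat > h.py <<'E'
import numpy as np
from station import *
def px(c,u,v,z):  # full-res 560 px
    d=c["pose"][:3,:3]@np.array([(u-c["cx"])/c["fx"],-(v-c["cy"])/c["fy"],-1]);o=c["pose"][:3,3]
    return o+d*(z-o[2])/d[2]
E
python3 - <<'E'
from h import *
import cv2
c=camera("top");k=.7
P={}
for n,(u,v),z in[("button",(491,347),.122),("gauge",(359,271),.1),("bar",(460,289),.14),("c1",(333,248),.1),("c2",(512,240),.1),("c3",(520,366),.1),("c4",(341,376),.1),("d3",(406,309),.1),("d1",(447,306),.1)]:
    P[n]=px(c,u*k,v*k,z);print(n,P[n].round(4))
L={"button":(-75,-100),"gauge":(65,108),"c1":(110,150),"c2":(110,-150),"c3":(-110,-150),"c4":(-110,150),"bar":(20,-53),"d1":(8,-33)}
w=np.array([(P[n][0]+1j*P[n][1]) for n in L]);l=np.array([(L[n][0]+1j*L[n][1])/1e3 for n in L])
a=np.vdot(l-l.mean(),w-w.mean());a/=abs(a);t=w.mean()-a*l.mean()
print("yaw",np.degrees(np.angle(a)),t);print({n:np.round((w-a*l-t)[i]*1e3,1) for i,n in enumerate(L)})
im=c["color"][150:275,225:375,::-1];cv2.imwrite("pics/crop1.png",cv2.resize(im,None,fx=4.8,fy=4.8,interpolation=cv2.INTER_CUBIC))
E
```

```text
button [ 0.497  -0.0919  0.122 ]
gauge [0.6234 0.1225 0.1   ]
bar [ 0.5886 -0.0405  0.14  ]
c1 [0.6621 0.1662 0.1   ]
c2 [ 0.6767 -0.1335  0.1   ]
c3 [ 0.4665 -0.1431  0.1   ]
c4 [0.4497 0.1507 0.1   ]
d3 [0.5601 0.0442 0.1   ]
d1 [ 0.5652 -0.0237  0.1   ]
yaw 3.149592723433026 (0.5633574441479372+0.010448530310707964j)
{'button': np.complex128(3+1.7j), 'gauge': np.complex128(1.1+0.6j), 'c1': np.complex128(-2.9-0.1j), 'c2': np.complex128(-4.7-0.2j), 'c3': np.complex128(4.7+2.3j), 'c4': np.complex128(4.4-3.5j), 'bar': np.complex128(2.3+0.9j), 'd1': np.complex128(-7.9-1.7j)}
```

View pics/crop1.png

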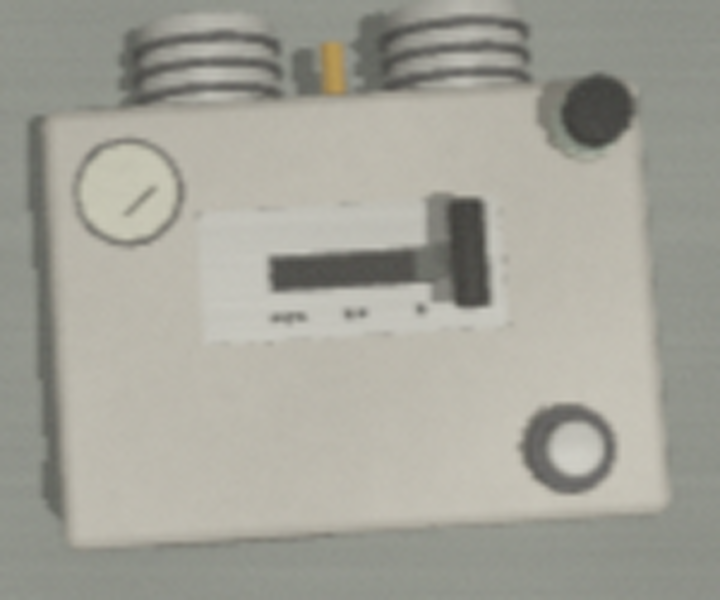

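The crop confirms the bar at about (461,289) and the button at about (493,347) in the 800-px view, with the lever at the one-dot end. Next I close the fingers, turn to the pump's yaw and travel to the bar's -y side.

```bash
python3 -m jog '0 0 0 -8.5; 0 0 0 -8.5; -28 -52 0 0; -28 -52 0 0; -28 -52 0 0' -1; python3 -m jog '-28 -52 0 0; -28 -52 0 0; -28 -52 0 0; -28 -52 0 0; -28 -52 0 0'; python3 -m jog '-28 -52 0 0; -28 -52 0 0; -28 -52 0 0; 0 0 0 0; 0 0 0 0'
python3 - <<'E'
from h import *
s=read_state();R=s["eef_rot"];print(R.round(3),s["eef_pos"],s["clock"])
for n,p in(("bar",[.589,-.0405]),("button",[.497,-.093])): print(n,(R.T@(np.r_[p,.14]-s["eef_pos"])*1e3).round(1))
E
```

```text
clock: 0.78
eef_pos: [0.2495, 0.4778, 0.2221]
eef_rot: [[-0.999, -0.054, -0.0], [-0.054, 0.999, -0.0], [0.0, -0.0, -1.0]]
force: [0.4, 0.4, 0.6]
grip_width: 0.0473
grip_force: 0.0
clock: 1.4
eef_pos: [0.4031, 0.2255, 0.2224]
eef_rot: [[-0.999, -0.053, 0.0], [-0.053, 0.999, 0.0], [-0.0, 0.0, -1.0]]
force: [0.4, 0.5, 0.1]
grip_width: 0.0005
grip_force: 0.0
clock: 2.02
eef_pos: [0.4942, 0.0761, 0.222]
eef_rot: [[-0.999, -0.053, -0.001], [-0.053, 0.999, 0.0], [0.001, 0.0, -1.0]]
force: [0.6, -0.5, 0.1]
grip_width: 0.0004
grip_force: 0.0
[[-0.999 -0.053 -0.001]
 [-0.053  0.999  0.   ]
 [ 0.001  0.    -1.   ]] [0.49423983 0.07613547 0.22202122] 2.025
bar [ -88.6 -121.5   81.9]
button [   6.1 -169.1   82. ]
```

```bash
python3 -m jog '-29 -56 0 0; -30 -57 0 0; -29 -56 0 0; 0 0 0 0; 0 0 0 0' 
python3 - <<'E'
from h import *
import cv2
s=read_state();R=s["eef_rot"];print(s["eef_pos"],s["clock"])
print("bar",(R.T@(np.r_[.589,-.0405,.14]-s["eef_pos"])*1e3).round(1))
cv2.imwrite("pics/w1.png",camera("wrist")["color"][:,:,::-1])
E
```

```text
clock: 2.65
eef_pos: [0.5895, -0.0839, 0.2221]
eef_rot: [[-0.999, -0.055, -0.001], [-0.055, 0.999, 0.001], [0.001, 0.001, -1.0]]
force: [0.2, 0.3, -0.9]
grip_width: 0.0003
grip_force: 0.0
[ 0.58951475 -0.08392086  0.2220836 ] 2.65
bar [-1.9 43.3 82.1]
```

View pics/w1.png

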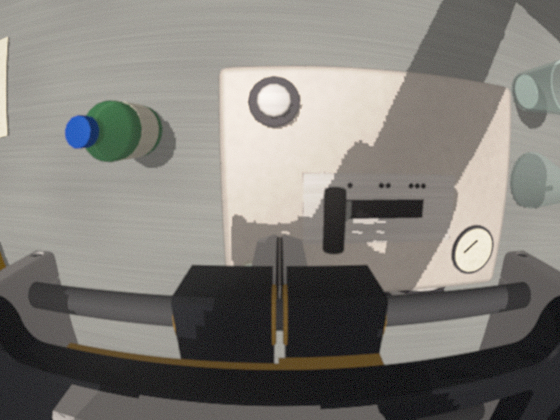

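The wrist view shows the fingertips at (280,240), clear of the bar at (335,220), with the dots and button where expected. The jar is hidden under the gripper. I'll move 6 mm further to -y, go down, and push slowly.

```bash
python3 -m jog '-2 -6 25 0; 0 0 28 0; 0 0 20 0; 0 0 9 0; 0 0 0 0'; python3 -m jog '0 8 0 0; 0 8 0 0; 0 6 0 0; 0 5 0 0; 0 0 0 0'
```

```text
clock: 3.32
eef_pos: [0.5921, -0.091, 0.1403]
eef_rot: [[-0.999, -0.054, -0.0], [-0.054, 0.999, 0.0], [0.0, 0.0, -1.0]]
force: [-0.4, 0.5, 0.4]
grip_width: 0.0005
grip_force: 0.0
clock: 3.95
eef_pos: [0.5909, -0.0641, 0.1405]
eef_rot: [[-0.999, -0.053, 0.0], [-0.053, 0.999, -0.0], [-0.0, -0.0, -1.0]]
force: [0.3, 0.7, -0.2]
grip_width: 0.0005
grip_force: 0.0
```

```bash
python3 -m jog '0 6 0 0; 0 6 0 0; 0 6 0 0; 0 6 0 0; 0 6 0 0'; python3 -m jog '0 6 0 0; 0 6 0 0; 0 6 0 0; 0 0 0 0; 0 0 0 0'
```

```text
clock: 4.58
eef_pos: [0.5898, -0.0349, 0.1412]
eef_rot: [[-0.999, -0.052, 0.001], [-0.052, 0.999, -0.001], [-0.001, -0.001, -1.0]]
force: [0.2, -1.9, 1.0]
grip_width: 0.0007
grip_force: 0.7
clock: 5.2
eef_pos: [0.5883, -0.0165, 0.1404]
eef_rot: [[-0.999, -0.053, -0.0], [-0.053, 0.999, 0.0], [0.0, 0.0, -1.0]]
force: [0.3, -0.1, 0.3]
grip_width: 0.0007
grip_force: 0.0
```

Past the first snap, so the lever should be at the middle click. I push on in small steps and watch the force.

```bash
python3 -m jog '0 6 0 0; 0 6 0 0; 0 5 0 0; 0 5 0 0; 0 0 0 0'; python3 -m jog '0 6 0 0; 0 6 0 0; 0 6 0 0; 0 5 0 0; 0 0 0 0';  python3 -m jog '0 4 0 0; 0 4 0 0; 0 0 0 0'
python3 - <<'E'
from h import *
import cv2
s=read_state();print(s["eef_pos"],s["force"])
cv2.imwrite("pics/w2.png",camera("wrist")["color"][:,:,::-1])
E
```

```text
clock: 5.82
eef_pos: [0.5872, 0.0061, 0.1404]
eef_rot: [[-0.999, -0.053, 0.0], [-0.053, 0.999, 0.001], [-0.0, 0.001, -1.0]]
force: [-1.4, -1.0, 1.1]
grip_width: 0.0003
grip_force: 0.8
clock: 6.45
eef_pos: [0.586, 0.029, 0.1405]
eef_rot: [[-0.999, -0.054, 0.0], [-0.054, 0.999, 0.0], [-0.0, 0.0, -1.0]]
force: [-0.7, -0.4, 1.0]
grip_width: 0.0005
grip_force: 0.0
clock: 6.82
eef_pos: [0.5855, 0.0366, 0.1404]
eef_rot: [[-0.999, -0.053, -0.0], [-0.053, 0.999, 0.0], [0.0, 0.0, -1.0]]
force: [-1.1, 0.2, 0.3]
grip_width: 0.0004
grip_force: 0.0
[0.58548866 0.03656949 0.14043308] [-1.05526417  0.24629008  0.25125924]
```

View pics/w2.png

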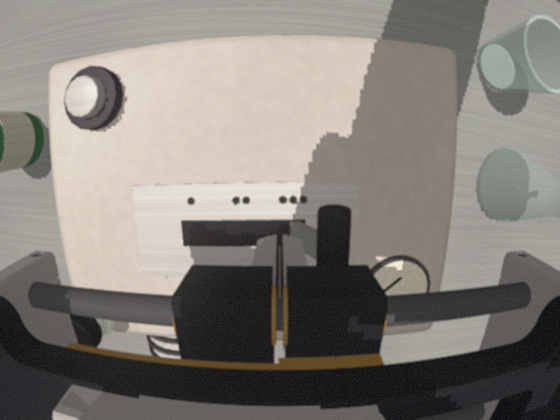

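The lever stands at the three-dot end, with the bar at (333,240) past the three dots at (293,200) and clear of the fingers. I back off, lift, go above the button and check with the cameras.

```bash
python3 -m jog '0 -10 0 0; 0 0 -25 0; 0 0 -30 0; 20 -25 0 0; 25 -30 0 0'; python3 -m jog '25 -30 0 0; 25 -30 0 0; 0 0 0 0; 0 0 0 0'
python3 - <<'E'
from h import *
import cv2
s=read_state();R=s["eef_rot"];print(s["eef_pos"],s["clock"])
c=camera("top")
print("button",(R.T@(px(c,345,243.1,.122)-s["eef_pos"])*1e3).round(1))
a=cv2.resize(c["color"][150:275,225:375],(400,333),interpolation=cv2.INTER_CUBIC);b=cv2.resize(camera("wrist")["color"],(400,300))
b=np.vstack([b,np.zeros((33,400,3),np.uint8)]);cv2.imwrite("pics/w3.png",np.hstack([a,b])[:,:,::-1])
E
```

```text
clock: 7.5
eef_pos: [0.5439, -0.0321, 0.1961]
eef_rot: [[-0.999, -0.054, 0.001], [-0.054, 0.999, -0.001], [-0.001, -0.001, -1.0]]
force: [0.5, -0.5, 0.6]
grip_width: 0.0006
grip_force: 0.0
clock: 8.0
eef_pos: [0.4975, -0.0938, 0.1956]
eef_rot: [[-0.999, -0.052, 0.0], [-0.052, 0.999, 0.0], [-0.0, 0.0, -1.0]]
force: [-0.0, 0.2, 0.4]
grip_width: 0.0003
grip_force: 0.0
[ 0.49749848 -0.09375444  0.19563906] 8.0
button [ 1.  -1.  73.6]
```

View pics/w3.png

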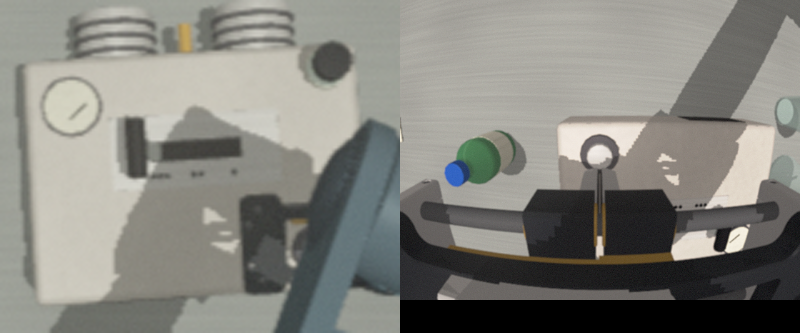

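The top view (left) shows the lever at the three-dot end, with the pump and jar unmoved. The wrist view (right) has the button at (600,155), laterally in line with the fingertips. Now the press.

```bash
python3 -m jog '1 -1 25 0; 0 0 20 0; 0 0 6 0; 0 0 0 0'; python3 -m jog '0 0 3 0; 0 0 3 0; 0 0 2 0; 0 0 2 0; 0 0 0 0'; python3 -m jog '0 0 1 0; 0 0 0 0; 0 0 0 0'
```

```text
clock: 8.6
eef_pos: [0.4966, -0.0942, 0.1445]
eef_rot: [[-0.999, -0.054, -0.0], [-0.054, 0.999, 0.0], [0.0, 0.0, -1.0]]
force: [-0.3, 0.3, -0.9]
grip_width: 0.0003
grip_force: 0.0
clock: 9.22
eef_pos: [0.4969, -0.0948, 0.135]
eef_rot: [[-0.999, -0.053, 0.001], [-0.053, 0.999, -0.0], [-0.001, -0.0, -1.0]]
force: [0.3, 0.6, 4.8]
grip_width: 0.0005
grip_force: 1.9
clock: 9.6
eef_pos: [0.4968, -0.0947, 0.1338]
eef_rot: [[-0.999, -0.053, 0.001], [-0.053, 0.999, -0.0], [-0.001, -0.0, -1.0]]
force: [1.7, 0.2, 5.1]
grip_width: 0.0006
grip_force: 2.2
```

```bash
python3 -m jog '0 0 1 0; 0 0 0.5 0; 0 0 0 0; 0 0 0 0'
```

```text
clock: 10.1
eef_pos: [0.4969, -0.0948, 0.1331]
eef_rot: [[-0.999, -0.053, 0.001], [-0.053, 0.999, -0.0], [-0.001, -0.0, -1.0]]
force: [0.0, 1.2, 9.6]
grip_width: 0.0006
grip_force: 5.0
```

```bash
python3 -m jog '0 0 1 0; 0 0 0 0; 0 0 0 0'; python3 -m jog '0 0 -15 0; 0 0 -30 0; 0 0 -40 0; 45 0 -20 0; 45 0 0 0';python3 -m jog '0 50 0 0; 0 50 0 0; 0 50 0 0; 0 50 0 0; 0 0 0 0'
python3 - <<'E'
from h import *
import cv2
c=camera("top");cv2.imwrite("pics/t2.png",cv2.resize(c["color"][130:290,150:450,::-1],(800,427),interpolation=cv2.INTER_CUBIC))
E
```

```text
clock: 10.48
eef_pos: [0.497, -0.0948, 0.133]
eef_rot: [[-0.999, -0.053, 0.001], [-0.053, 0.999, -0.0], [-0.001, -0.0, -1.0]]
force: [-3.2, 1.8, 15.7]
grip_width: 0.0005
grip_force: 7.7
clock: 11.1
eef_pos: [0.4054, -0.0994, 0.2368]
eef_rot: [[-0.999, -0.054, -0.0], [-0.054, 0.999, -0.001], [0.0, -0.001, -1.0]]
force: [-0.7, -0.1, 0.1]
grip_width: 0.0004
grip_force: 0.0
clock: 11.72
eef_pos: [0.3942, 0.1027, 0.2348]
eef_rot: [[-0.998, -0.059, -0.003], [-0.059, 0.998, -0.0], [0.003, 0.0, -1.0]]
force: [-0.4, -0.3, 0.2]
grip_width: 0.0
grip_force: 0.0
```

View pics/t2.png

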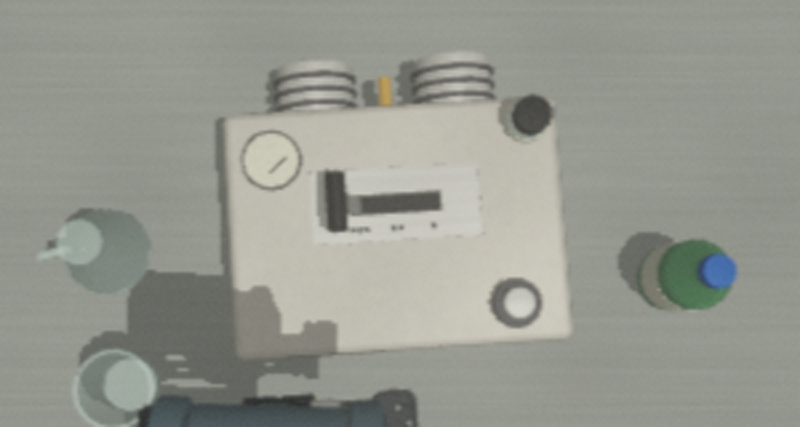

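The button bottomed out: the force rose to 16 N with the tip holding still. In the picture it is up again at (518,302), the lever is at the three-dot end (335,200), and the glassware, jar and pump have not moved.

```bash
python3 -c "from station import *;print(finish_job())"
```

```text
the job is handed in; nothing more can be done
None
```

The lever is at the three-dot stop, the start button was then pressed fully down and came back up, and the job was handed in at about 12 s with the pump, jar and glassware where they stood.

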